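# Spin the salad spinner with the fingertips

### The arm

A 7-joint arm with a two-finger parallel gripper is mounted at the origin on a cart in front of the work surface, level with it; the furniture and walls round the work are solid. World frame = base frame: x ahead of the robot, y to its left, z up, the work surface at z = 0. Lengths are in m, angles in rad, forces in N, time in s.
With the tool pointing down it reaches from about 0.35 to 0.9 m from the base axis. Payload 7.2 kg.
Tool frame: the origin (TCP) lies at the centre of the arm's flange, where the gripper is bolted on; the fingertips stand 173 mm ahead of it and the grasp point (between the pads) lies 155 mm ahead of it (arm.hold_point_z is the distance from the TCP to the grasp point, in m); z points along the fingers, y is the line along which they close (so a half turn about z gives the same grasp; the last joint's range is limited). The gripper opens to 85 mm and grips with 20 to 120 N. Pads are 22 mm wide; open, the fingers measure 114 mm over their backs; the gripper's body (76 mm by 85 mm) begins 54 mm behind the grasp point. The pads swing forward as they close: fully open they stand 13 mm farther back than shut.
Start: joints at [1.045, 0.411, -0.013, 1.596, 0.006, 1.134, -0.082], TCP at [0.276, -0.561, 0.405] pointing down, gripper open.
Joint ranges: [-2.95, 2.95], [-0.29, 1.99], [-1.47, 1.44], [0.14, 2.54], [-1.03, 4.17], [0.13, 1.85], [-2.86, 2.86]. Speed limits (rad/s): [2.39, 2.39, 3.01, 3.01, 3.14, 3.14, 3.14].

### API

Orientations are given as a rotation vector (axis times angle).
In Python, from workcell import arm, imaging, workorder, observe gives the robot as it stands (arm), with the cameras (imaging), the job (workorder) and the readings as plain functions.
- The arm moves only by the tool pendant, called after "Emit:" as name(argument=value, ...) on one line, values as JSON. Schema: {"type":"object","properties":{"steps":{"type":"array","items":{"type":"object","properties":{"sx":{"type":"number"},"sy":{"type":"number"},"sz":{"type":"number"},"ax":{"type":"number"},"ay":{"type":"number"},"az":{"type":"number"}},"additionalProperties":false},"minItems":1,"maxItems":20},"jaw":{"type":"number"},"grip_n":{"type":"number"},"only":{"type":"string"},"quiet":{"type":"boolean"},"lines":{"type":"string"}},"required":["steps"],"additionalProperties":false}. steps is a list of rows, 1 to 20 of them, each an object with the fields sx, sy, sz (the shift in m), ax, ay, az (a rotation vector in rad); a field left out counts as zero; each row shifts and turns the commanded pose from where the row before left it, along the tool's axes as they then stand; what a row does not reach is not made up. A row lasts 1/8 s, in which the tool goes at most 0.0625 m and 0.188 rad, less where a joint would pass 70% of its speed; a pose out of reach is approached as far as the arm can. jaw is the finger opening in m, set as the call begins (left out keeps the last). The fingers move at their own pace and stop on an object; grip_n is the grip in N (left out, the last holds). Time passes only in rows, so rows that do not move let the fingers close. The tool returns the time, the measured TCP pose, the force, the opening and the grip force at its end. only (a regular expression) keeps the lines of the reply that match it, lines (a string "A,B") keeps lines A to B, and quiet returns only ok. Input that does not fit is refused with a message, and nothing moves.
- observe(): the state, without advancing time (a new reading comes with each control period).
- imaging.read_camera(name): name is "side" or "top" or "wrist"; returns the picture (384x512x3 uint8, red, green, blue); there is no depth.
- imaging.camera_params(name): a dict with "mtx" (3x3 intrinsics, pixels), "cam_to_world" (4x4, takes a point from camera to world coordinates); the wrist camera has in their place "T_tool_cam" (4x4, takes a point from camera to tool coordinates, whose origin is the TCP and whose axes are the flange's). Camera axes: x right, y up, looking along -z (the intrinsics and any distortion apply to the point x, -y, -z); pixel columns grow to the right and rows downward; lengths in m; the calibration is good to about 2 mm. A picture is of the moment at which its call begins: read the wrist's pose just before it. camera_params takes no time and is no camera call.
- workorder.job_done(): hands the job in; it is judged then, once.
The state is a dict: "clock": time; "joint_pos": joint angles; "qvel": joint speeds; "joint_efforts": joint torques, N m; "position": TCP position; "ee_rot": TCP orientation; "force": force on the tool from outside, world axes, zero at the start; "moment": the same for the moment, N m; "grip_width": finger opening in m; "grasp_force": force on a finger pad.
Only numpy, scipy, OpenCV 4.12 (cv2) and the standard library are available. Lean on these libraries where they do the work, as an engineer would, in place of code of your own. Each camera call takes 0.05 s, during which the arm holds its last target. There are 200 camera calls.

### The job

The salad spinner beside the sink is loaded and its lid is on: spin it. With your fingertips against the side of the knob on the crank, push the knob lightly and steadily clockwise (seen from above) round its circle for two full turns, then stop and take your hand away. Do not pinch the knob; do not shove, tip or lift the spinner, and leave everything else on the counter where it stands.

Things in the scene. Friction and masses are not known exactly. Their poses are not given: they have to be found in the camera images.
- spinner: Salad spinner, loose, about 1.3 kg: clear round bowl, white lid 200 across (two tabs stick out 10 more), white crank on top. Origin: centre of its underside, on the counter; z up; the crank axis is the vertical through it. Hub of the crank 143 above the counter, nothing on the lid but the knob is higher. Yaw arbitrary. Slides if pushed with more than about 6 N.
- knob: Grey crank knob, an upright round post that spins on its pin: 37 high, 19 across at the foot, 26 near the top (meets a fingertip like a post 23 across). Origin: centre of its underside, 62 from the crank axis, 139.5 above the counter (knob top 176.5); z up. It runs in a level circle of radius 62 about the spinner's axis.
- crank (a joint): Angle turned by the flat white crank arm that carries the knob, rad: 0 at the start, grows clockwise seen from above, counts on past a turn (two turns = 12.57). Takes about 1.5 N at the knob; drives the basket inside 3 times as fast; has no end stop, does not spring back, halts almost at once when not pushed.
- jar_big: Bystander, loose, stays put: tall empty screw-neck glass jar, 94 x 94 x 155, stands behind the spinner; origin under its centre.
- tumbler: Bystander, loose, stays put: tall plain glass tumbler, 72 x 72 x 140, stands behind the spinner; origin under its centre.
- cup: Bystander, loose, stays put: dark brown glazed cup without handle, 72 x 72 x 67, at the left front of the counter; origin under its centre.
- onion: Bystander, loose, stays put: onion, 82 x 83 x 94, on the narrow strip in front of the sink; origin under its centre.
- garlic: Bystander, loose, stays put: bulb of garlic, 53 x 52 x 52, on the narrow strip in front of the sink; origin under its centre.
- peeler: Bystander, loose, stays put: peeler with red handle, 26 x 153 x 24, lying at the front edge of the counter; origin under its centre.

How it is judged:
By the outcome, as a careful person would: the job done as asked, in the order asked, and still so for the second after the job is handed in, with the robot touching nothing.
It also fails if it takes over 64 s, if anything falls off the work surface, if the arm or the gripper's body presses on something with over 40 N, if the wrist force passes 120 N, or if a joint passes its speed limit or range.

## Working session

There is one attempt and no reset: what is moved stays moved. The work goes in short steps, Python scripts to look and compute and a tool call to move; the robot and the scene stay as the last step left them, time stands still between calls to the robot, and variables do not carry over. Pictures are saved under pics/ and viewed, at most 10 in all, crops included, and the job is handed in when it is done.

```bash
ls; mkdir -p pics; python3 - <<'E'
from workcell import arm, imaging, workorder, observe
import cv2,numpy as np
np.set_printoptions(precision=4,suppress=True)
for n in("top","side"):
    cv2.imwrite(f"pics/{n}0.png",imaging.read_camera(n)[:,:,::-1])
    p=imaging.camera_params(n);print({k:np.array(v) for k,v in p.items() })
print(imaging.camera_params("wrist"));print(observe())
E
```

```text
pics
workcell.py
{'mtx': array([[446.346 ,   0.    , 252.2765],
       [  0.    , 446.346 , 191.1485],
       [  0.    ,   0.    ,   1.    ]]), 'cam_to_world': array([[ 0.0201,  0.9843, -0.1756,  0.3541],
       [-0.9997,  0.0219,  0.0084,  0.0741],
       [ 0.0121,  0.1754,  0.9844,  1.2465],
       [ 0.    ,  0.    ,  0.    ,  1.    ]])}
{'mtx': array([[455.8728,   0.    , 246.2007],
       [  0.    , 455.8728, 186.3302],
       [  0.    ,   0.    ,   1.    ]]), 'cam_to_world': array([[ 0.7917, -0.5123,  0.3329,  0.9361],
       [ 0.6108,  0.6504, -0.4517, -0.4355],
       [ 0.0149,  0.5609,  0.8278,  1.0934],
       [ 0.    ,  0.    ,  0.    ,  1.    ]])}
{'mtx': array([[295.1043,   0.    , 252.9351],
       [  0.    , 295.1043, 189.8788],
       [  0.    ,   0.    ,   1.    ]]), 'T_tool_cam': array([[ 0.0005,  0.9499,  0.3127,  0.0795],
       [ 1.    , -0.0006,  0.0002,  0.0002],
       [ 0.0003,  0.3127, -0.9499,  0.0312],
       [ 0.    ,  0.    ,  0.    ,  1.    ]])}
{'clock': 0.1, 'joint_pos': array([ 1.0448,  0.4118, -0.0127,  1.597 ,  0.0056,  1.1343, -0.0822]), 'qvel': array([-0.0017, -0.0013,  0.0003, -0.0004, -0.0001, -0.0012, -0.0017]), 'joint_efforts': array([  0.0033, -60.1828,   0.6845, -30.0088,   0.0141,   0.0064,
         0.    ]), 'position': array([ 0.2761, -0.5605,  0.4039]), 'ee_rot': array([-3.0583, -0.7126,  0.0007]), 'force': array([ 0.059 , -0.3828, -0.0188]), 'moment': array([0.0082, 0.0351, 0.0387]), 'grasp_force': 0.0, 'grip_width': 0.08590704340938513}
```

View pics/top0.png

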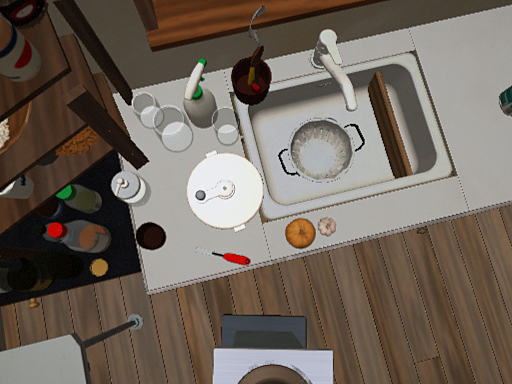

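View pics/side0.png

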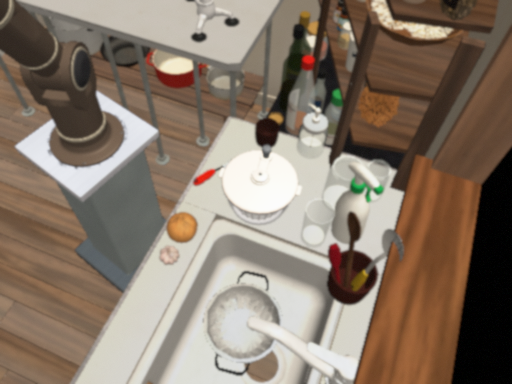

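The top view shows the lid centred near (226,190) and the grey knob near (200,195). In the side view the lid is near (260,185) and the knob near (266,152). The jar and tumbler stand behind, and the peeler and cup in front. I'll zoom in to measure.

```bash
python3 - <<'E'
import cv2,numpy as np
a=cv2.imread("pics/top0.png")[145:235,180:270];b=cv2.imread("pics/side0.png")[135:225,215:305]
f=lambda i:cv2.resize(i,(396,396),interpolation=cv2.INTER_CUBIC)
cv2.imwrite("pics/z.png",np.hstack([f(a),f(b)]))
E
```

```text
(no output)
```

View pics/z.png

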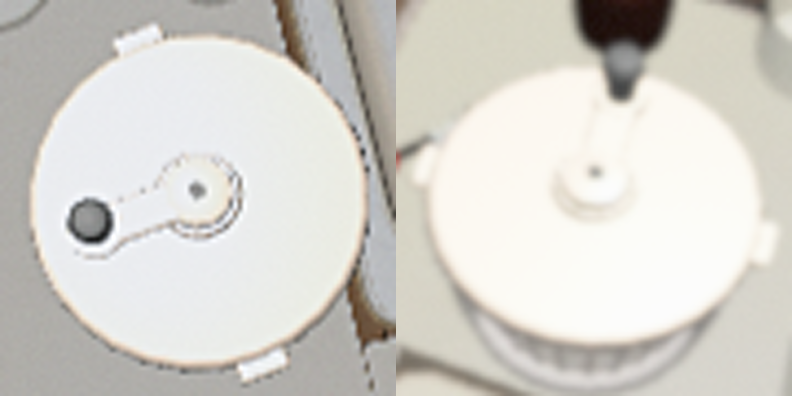

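```bash
cat > h.py <<'E'
from workcell import arm, imaging, workorder, observe
import numpy as np
np.set_printoptions(precision=4,suppress=True)
def ray(n,u,v):
    p=imaging.camera_params(n);K=np.array(p["mtx"]);T=np.array(p["cam_to_world"])
    d=np.linalg.inv(K)@[u,v,1];return T[:3,3],T[:3,:3]@(d*[1,-1,-1])
def onz(n,u,v,z):
    o,d=ray(n,u,v);return o+d*(z-o[2])/d[2]
def tri(a,b):
    (o,d),(p,e)=a,b
    s=np.linalg.lstsq(np.c_[d,-e],p-o,rcond=None)[0]
    return o+s[0]*d,p+s[1]*e
E
python3 - <<'E'
from h import *
print(onz("top",224.4,187.8,.143),onz("side",260.1,173.7,.143),tri(ray("top",224.4,187.8),ray("side",260.1,173.7)))
print(onz("top",200.3,194.6,.1765),onz("side",266.9,147.1,.1765),tri(ray("top",200.3,194.6),ray("side",266.9,147.1)))
for n,u,v,z in [("top",172,128,0.155),("top",224,125,.14),("top",232,258,.02),("top",151,236,.067)]:print(onz(n,u,v,z))
E
```

```bash
python3 - <<'E'
from h import *
from scipy.spatial.transform import Rotation as R
s=observe();M=R.from_rotvec(s["ee_rot"]).as_matrix();print(M)
D=np.array([.5005,.158,.404])-s["position"]
print(M.T@D, M.T@D/16, R.from_matrix(M.T@np.array([[-1,0,0],[0,1,0],[0,0,-1.]])).as_rotvec())
c=np.array([.558,.135]);t=np.radians(158-9*np.arange(41))
p=.062*np.c_[np.cos(t),np.sin(t)];d=np.diff(p,axis=0)*[-1,1]
for i,r in enumerate(d.round(4)):print([*r.tolist(),0,0,0,0],end=",\n" if i==19 else ",")
E
```

```text
[[ 0.897   0.442  -0.0008]
 [ 0.442  -0.897   0.0013]
 [-0.0001 -0.0015 -1.    ]]
[ 0.5188 -0.5453  0.0007] [ 0.0324 -0.0341  0.    ] [-0.0006 -0.0019 -2.6838]
[-0.0043, 0.0087, 0, 0, 0, 0],[-0.0056, 0.0079, 0, 0, 0, 0],[-0.0068, 0.0069, 0, 0, 0, 0],[-0.0078, 0.0058, 0, 0, 0, 0],[-0.0086, 0.0045, 0, 0, 0, 0],[-0.0092, 0.0031, 0, 0, 0, 0],[-0.0096, 0.0016, 0, 0, 0, 0],[-0.0097, 0.0001, 0, 0, 0, 0],[-0.0096, -0.0014, 0, 0, 0, 0],[-0.0093, -0.0029, 0, 0, 0, 0],[-0.0087, -0.0043, 0, 0, 0, 0],[-0.0079, -0.0056, 0, 0, 0, 0],[-0.0069, -0.0068, 0, 0, 0, 0],[-0.0058, -0.0078, 0, 0, 0, 0],[-0.0045, -0.0086, 0, 0, 0, 0],[-0.0031, -0.0092, 0, 0, 0, 0],[-0.0016, -0.0096, 0, 0, 0, 0],[-0.0001, -0.0097, 0, 0, 0, 0],[0.0014, -0.0096, 0, 0, 0, 0],[0.0029, -0.0093, 0, 0, 0, 0],
[0.0043, -0.0087, 0, 0, 0, 0],[0.0056, -0.0079, 0, 0, 0, 0],[0.0068, -0.0069, 0, 0, 0, 0],[0.0078, -0.0058, 0, 0, 0, 0],[0.0086, -0.0045, 0, 0, 0, 0],[0.0092, -0.0031, 0, 0, 0, 0],[0.0096, -0.0016, 0, 0, 0, 0],[0.0097, -0.0001, 0, 0, 0, 0],[0.0096, 0.0014, 0, 0, 0, 0],[0.0093, 0.0029, 0, 0, 0, 0],[0.0087, 0.0043, 0, 0, 0, 0],[0.0079, 0.0056, 0, 0, 0, 0],[0.0069, 0.0068, 0, 0, 0, 0],[0.0058, 0.0078, 0, 0, 0, 0],[0.0045, 0.0086, 0, 0, 0, 0],[0.0031, 0.0092, 0, 0, 0, 0],[0.0016, 0.0096, 0, 0, 0, 0],[0.0001, 0.0097, 0, 0, 0, 0],[-0.0014, 0.0096, 0, 0, 0, 0],[-0.0029, 0.0093, 0, 0, 0, 0],
```

Emit:
pendant(steps=[{"sx": 0.0324,"sy": -0.0341},{"sx": 0.0324,"sy": -0.0341},{"sx": 0.0324,"sy": -0.0341},{"sx": 0.0324,"sy": -0.0341},{"sx": 0.0324,"sy": -0.0341},{"sx": 0.0324,"sy": -0.0341},{"sx": 0.0324,"sy": -0.0341},{"sx": 0.0324,"sy": -0.0341},{"sx": 0.0324,"sy": -0.0341},{"sx": 0.0324,"sy": -0.0341},{"sx": 0.0324,"sy": -0.0341},{"sx": 0.0324,"sy": -0.0341},{"sx": 0.0324,"sy": -0.0341},{"sx": 0.0324,"sy": -0.0341},{"sx": 0.0324,"sy": -0.0341},{"sx": 0.0324,"sy": -0.0341}], jaw=0, grip_n=20)

```text
clock: 2.1
position: [0.5004, 0.1592, 0.4044]
ee_rot: [3.06, 0.712, -0.001]
force: [0.0, -0.3, 0.3]
grip_width: -0.0
grasp_force: 0.0
```

Emit:
pendant(steps=[{"az": -0.179},{"az": -0.179},{"az": -0.179},{"az": -0.179},{"az": -0.179},{"az": -0.179},{"az": -0.179},{"az": -0.179},{"az": -0.179},{"az": -0.179},{"az": -0.179},{"az": -0.179},{"az": -0.179},{"az": -0.179},{"az": -0.179},{},{}])

```text
clock: 4.22
position: [0.5001, 0.1577, 0.4045]
ee_rot: [-0.004, -3.141, 0.0]
force: [-0.4, 0.8, -0.2]
grip_width: 0.0001
grasp_force: 0.0
```

```bash
python3 - <<'E'
from h import *;import cv2
from scipy.spatial.transform import Rotation as R
s=observe();M=R.from_rotvec(s["ee_rot"]).as_matrix();print(M,s["joint_pos"],s["force"])
print(M.T@(np.array([.5005,.158,.404])-s["position"]))
f=lambda i:cv2.resize(i,None,fx=3,fy=3,interpolation=cv2.INTER_CUBIC)
a=imaging.read_camera("side")[70:240,180:310,::-1];b=imaging.read_camera("top")[110:280,150:280,::-1]
cv2.imwrite("pics/a1.png",np.hstack([f(b),f(a)]))
E
```

```text
[[-1.      0.0028 -0.0004]
 [ 0.0028  1.     -0.    ]
 [ 0.0004 -0.     -1.    ]] [ 0.4232  0.437  -1.0708  1.7904  0.416   1.1646  0.79  ] [-0.3861  0.759  -0.2342]
[-0.0004  0.0003  0.0005]
```

View pics/a1.png

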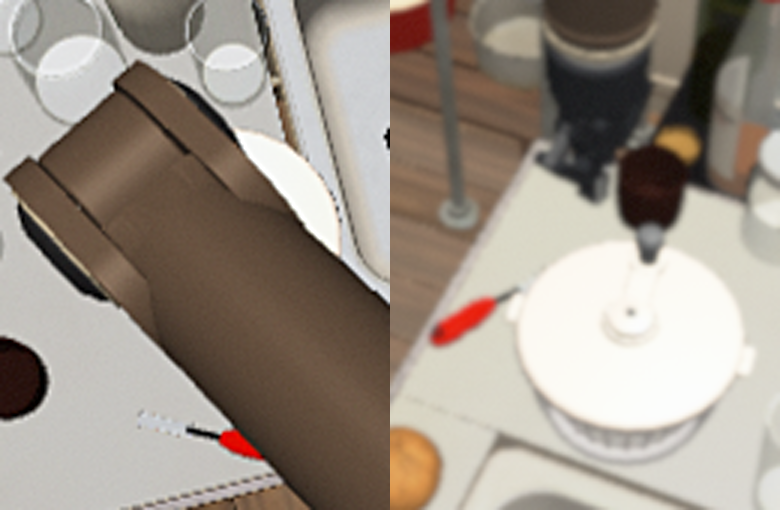

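The fingertips appear in the side view at about full-image (248,135), above and short of the lid. The top view is blocked by the forearm. Next I'll work out the tip height from this.

```bash
python3 - <<'E'
from h import *
p=imaging.camera_params("side");K=np.array(p["mtx"]);T=np.linalg.inv(p["cam_to_world"])
for z in (.2315,.2185,.25):
  for dy in(-.0145,.0145):
    c=T@[.5,.158+dy,z,1];q=K@(c[:3]*[1,-1,-1]);print(z,dy,q[:2]/q[2])
E
```

```text
0.2315 -0.0145 [244.3845 138.8973]
0.2315 0.0145 [251.5304 131.8589]
0.2185 -0.0145 [244.3238 142.2877]
0.2185 0.0145 [251.4031 135.2767]
0.25 -0.0145 [244.473  133.9585]
0.25 0.0145 [251.7157 126.8816]
```

Emit:
pendant(steps=[{"sz": 0.02},{"sz": 0.02},{"sz": 0.02},{"sz": 0.0195},{},{}])

```text
clock: 5.08
position: [0.5002, 0.1582, 0.3255]
ee_rot: [-0.002, 3.141, 0.001]
force: [-0.0, -0.3, 0.0]
grip_width: 0.0004
grasp_force: 0.0
```

```bash
python3 - <<'E'
from h import *;import cv2
a=imaging.read_camera("side")[100:240,180:330,::-1]
cv2.imwrite("pics/a2.png",cv2.resize(a,None,fx=4,fy=4,interpolation=cv2.INTER_CUBIC))
E
```

```text
(no output)
```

View pics/a2.png

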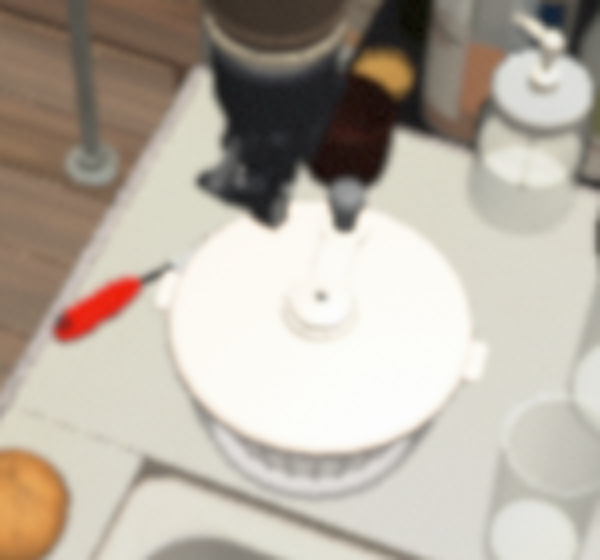

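The fingertips, near crop (270,222), sit beside the knob at the height of its foot, with a gap and clear of the lid. Starting the push.

Emit:
pendant(steps=[{"sx": -0.0043,"sy": 0.0087},{"sx": -0.0056,"sy": 0.0079},{"sx": -0.0068,"sy": 0.0069},{"sx": -0.0078,"sy": 0.0058},{"sx": -0.0086,"sy": 0.0045},{"sx": -0.0092,"sy": 0.0031},{"sx": -0.0096,"sy": 0.0016},{"sx": -0.0097,"sy": 0.0001},{"sx": -0.0096,"sy": -0.0014},{"sx": -0.0093,"sy": -0.0029}])

```text
clock: 6.38
position: [0.5812, 0.1921, 0.3251]
ee_rot: [0.002, -3.142, -0.0]
force: [-1.5, 0.4, 0.8]
grip_width: -0.0001
grasp_force: 0.9
```

```bash
python3 - <<'E'
from h import *;import cv2
s=observe();d=s["position"][:2]-[.558,.135];print(s["joint_pos"],s["force"],np.hypot(*d),np.degrees(np.arctan2(d[1],d[0])))
a=imaging.read_camera("side")[100:240,180:330,::-1]
cv2.imwrite("pics/a3.png",cv2.resize(a,None,fx=4,fy=4,interpolation=cv2.INTER_CUBIC))
E
```

```text
[ 0.2355  0.6504 -0.9373  1.6706  0.573   1.1195  0.7079] [-1.5224  0.4484  0.7858] 0.06165460440848589 67.8944669144305
```

View pics/a3.png

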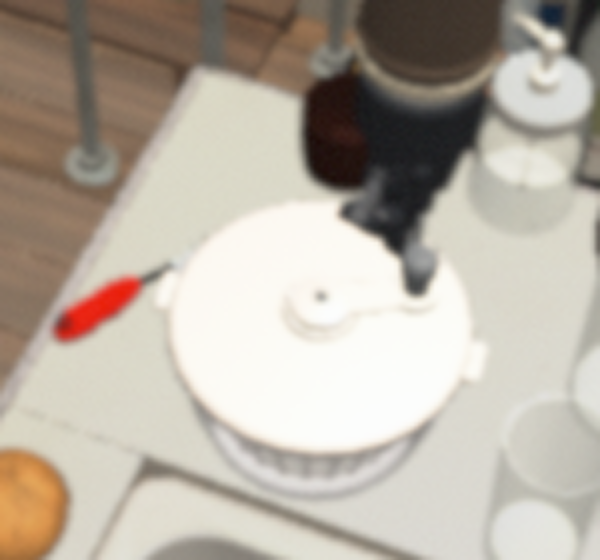

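The knob, now at crop (418,262), is moving ahead of the fingertips at about 1.5 N. The spinner hasn't shifted: its hub is still at (321,296). Carrying on.

Emit:
pendant(steps=[{"sx": -0.0087,"sy": -0.0043},{"sx": -0.0079,"sy": -0.0056},{"sx": -0.0069,"sy": -0.0068},{"sx": -0.0058,"sy": -0.0078},{"sx": -0.0045,"sy": -0.0086},{"sx": -0.0031,"sy": -0.0092},{"sx": -0.0016,"sy": -0.0096},{"sx": -0.0001,"sy": -0.0097},{"sx": 0.0014,"sy": -0.0096},{"sx": 0.0029,"sy": -0.0093}])

```text
clock: 7.68
position: [0.6149, 0.111, 0.3253]
ee_rot: [-0.002, 3.141, -0.0]
force: [0.8, 0.4, -0.1]
grip_width: 0.0002
grasp_force: 0.8
```

Emit:
pendant(steps=[{"sx": 0.0043,"sy": -0.0087},{"sx": 0.0056,"sy": -0.0079},{"sx": 0.0068,"sy": -0.0069},{"sx": 0.0078,"sy": -0.0058},{"sx": 0.0086,"sy": -0.0045},{"sx": 0.0092,"sy": -0.0031},{"sx": 0.0096,"sy": -0.0016},{"sx": 0.0097,"sy": -0.0001},{"sx": 0.0096,"sy": 0.0014},{"sx": 0.0093,"sy": 0.0029}])

```text
clock: 8.93
position: [0.5338, 0.0775, 0.3252]
ee_rot: [0.002, -3.141, 0.001]
force: [0.5, -1.3, -0.0]
grip_width: 0.0004
grasp_force: 0.8
```

```bash
cat > st.py <<'E'
from h import *;import cv2,sys
s=observe();d=s["position"][:2]-[.558,.135];print(s["joint_pos"],np.hypot(*d),np.degrees(np.arctan2(d[1],d[0])))
if len(sys.argv)>1:
    a=imaging.read_camera("side")[100:240,180:330,::-1]
    cv2.imwrite(sys.argv[1],cv2.resize(a,None,fx=4,fy=4,interpolation=cv2.INTER_CUBIC))
E
python3 st.py
```

```text
[ 0.5015  0.5468 -0.9911  1.847   0.5293  1.0397  0.8684] 0.06243111239083406 -112.84098894351013
```

Emit:
pendant(steps=[{"sx": 0.0087,"sy": 0.0043},{"sx": 0.0079,"sy": 0.0056},{"sx": 0.0069,"sy": 0.0068},{"sx": 0.0058,"sy": 0.0078},{"sx": 0.0045,"sy": 0.0086},{"sx": 0.0031,"sy": 0.0092},{"sx": 0.0016,"sy": 0.0096},{"sx": 0.0001,"sy": 0.0097},{"sx": -0.0014,"sy": 0.0096},{"sx": -0.0029,"sy": 0.0093}])

```text
clock: 10.18
position: [0.5001, 0.1587, 0.3251]
ee_rot: [0.002, -3.141, -0.0]
force: [-1.4, -2.1, -0.8]
grip_width: -0.0003
grasp_force: 0.8
```

```bash
python3 st.py pics/a4.png
```

```text
[ 0.3588  0.5255 -1.0043  1.8808  0.5182  1.0237  0.7059] 0.06255607527672064 157.74218687882615
```

View pics/a4.png

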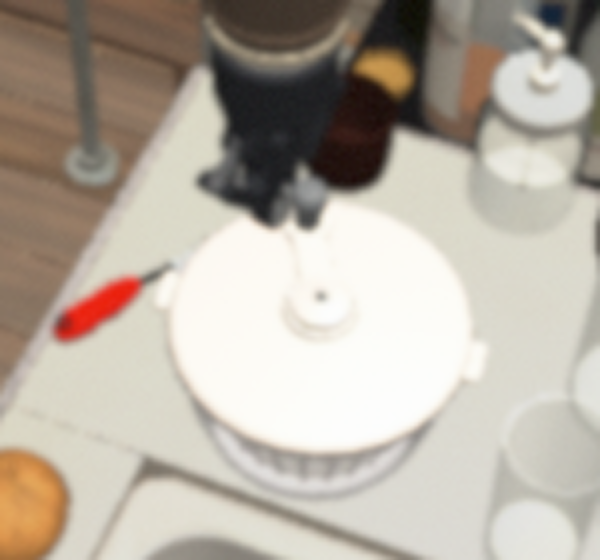

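After one finger lap the knob, at crop (312,200), is right ahead of the fingertips, and the hub is still at (321,296). Now the second lap.

Emit:
pendant(steps=[{"sx": -0.0043,"sy": 0.0087},{"sx": -0.0056,"sy": 0.0079},{"sx": -0.0068,"sy": 0.0069},{"sx": -0.0078,"sy": 0.0058},{"sx": -0.0086,"sy": 0.0045},{"sx": -0.0092,"sy": 0.0031},{"sx": -0.0096,"sy": 0.0016},{"sx": -0.0097,"sy": 0.0001},{"sx": -0.0096,"sy": -0.0014},{"sx": -0.0093,"sy": -0.0029},{"sx": -0.0087,"sy": -0.0043},{"sx": -0.0079,"sy": -0.0056},{"sx": -0.0069,"sy": -0.0068},{"sx": -0.0058,"sy": -0.0078},{"sx": -0.0045,"sy": -0.0086},{"sx": -0.0031,"sy": -0.0092},{"sx": -0.0016,"sy": -0.0096},{"sx": -0.0001,"sy": -0.0097},{"sx": 0.0014,"sy": -0.0096},{"sx": 0.0029,"sy": -0.0093}])

```text
clock: 12.72
position: [0.6149, 0.111, 0.3253]
ee_rot: [-0.002, 3.141, -0.0]
force: [0.9, 0.6, 0.3]
grip_width: 0.0001
grasp_force: 0.8
```

```bash
python3 st.py
```

```text
[ 0.3621  0.6688 -0.9312  1.638   0.5814  1.1349  0.8515] 0.061776437126143474 -22.846954055744337
```

Emit:
pendant(steps=[{"sx": 0.0043,"sy": -0.0087},{"sx": 0.0056,"sy": -0.0079},{"sx": 0.0068,"sy": -0.0069},{"sx": 0.0078,"sy": -0.0058},{"sx": 0.0086,"sy": -0.0045},{"sx": 0.0092,"sy": -0.0031},{"sx": 0.0096,"sy": -0.0016},{"sx": 0.0097,"sy": -0.0001},{"sx": 0.0096,"sy": 0.0014},{"sx": 0.0093,"sy": 0.0029},{"sx": 0.0087,"sy": 0.0043},{"sx": 0.0079,"sy": 0.0056},{"sx": 0.0069,"sy": 0.0068},{"sx": 0.0058,"sy": 0.0078},{"sx": 0.0045,"sy": 0.0086},{"sx": 0.0031,"sy": 0.0092},{"sx": 0.0016,"sy": 0.0096},{"sx": 0.0001,"sy": 0.0097},{"sx": -0.0014,"sy": 0.0096},{"sx": -0.0029,"sy": 0.0093}])

```text
clock: 15.22
position: [0.5001, 0.1587, 0.3251]
ee_rot: [0.002, -3.141, -0.0]
force: [-1.1, -1.0, -0.7]
grip_width: -0.0001
grasp_force: 0.8
```

```bash
python3 st.py
```

```text
[ 0.3599  0.5264 -1.006   1.8808  0.5194  1.0244  0.7049] 0.06254167814047039 157.76000735779934
```

Emit:
pendant(steps=[{"sx": -0.0043,"sy": 0.0087},{"sx": -0.0056,"sy": 0.0079},{"sx": -0.0068,"sy": 0.0069},{}])

```text
clock: 15.72
position: [0.5175, 0.1822, 0.3253]
ee_rot: [-0.003, 3.141, 0.002]
force: [-0.3, -0.5, -0.4]
grip_width: -0.0003
grasp_force: 0.0
```

```bash
python3 st.py pics/a5.png
```

```text
[ 0.2976  0.561  -0.9868  1.8258  0.5369  1.0486  0.6741] 0.06220976838000079 130.66746650542652
```

View pics/a5.png

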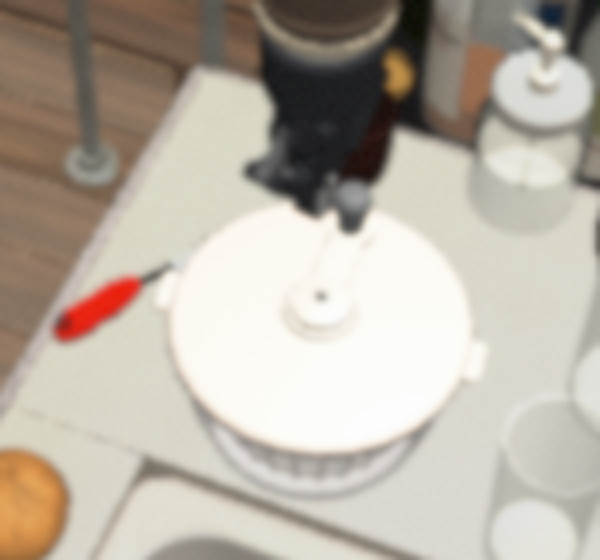

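The knob top, at crop (353,195), is just past its start position of about (347,188), so about 3–4° over two turns. I'll nudge it a little for certainty, back off along the path and lift.

Emit:
pendant(steps=[{"sx": -0.0035,"sy": 0.0028},{}])

```text
clock: 16.02
position: [0.5205, 0.1842, 0.3252]
ee_rot: [-0.001, 3.141, 0.0]
force: [-0.1, 0.1, 0.1]
grip_width: 0.0004
grasp_force: 0.0
```

Emit:
pendant(steps=[{"sx": 0.006,"sy": -0.006},{"sx": 0.01,"sy": -0.01},{"sx": 0.01,"sy": -0.01},{"sz": -0.02},{"sz": -0.03},{"sz": -0.03},{"sz": -0.03},{"sx": 0.04,"sy": -0.03},{"sx": 0.04,"sy": -0.04},{"sx": 0.04,"sy": -0.05},{"sy": -0.06},{"sy": -0.06},{"sy": -0.06},{"sy": -0.06},{},{}])

```text
clock: 18.02
position: [0.3859, -0.1891, 0.4375]
ee_rot: [-0.006, 3.141, 0.002]
force: [0.3, 0.1, 0.9]
grip_width: 0.0003
grasp_force: 0.0
```

```bash
python3 - <<'E'
from h import *;import cv2
f=lambda i:cv2.resize(i,(396,396),interpolation=cv2.INTER_CUBIC)
t=imaging.read_camera("top");s=imaging.read_camera("side")
cv2.imwrite("pics/e.png",np.hstack([f(t[145:235,180:270,::-1]),f(s[135:225,215:305,::-1])]))
cv2.imwrite("pics/e2.png",t[:,:,::-1])
E
```

```text
(no output)
```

View pics/e.png

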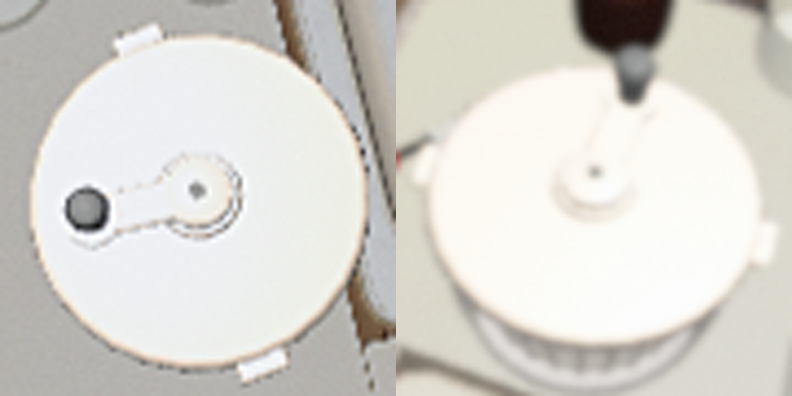

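View pics/e2.png

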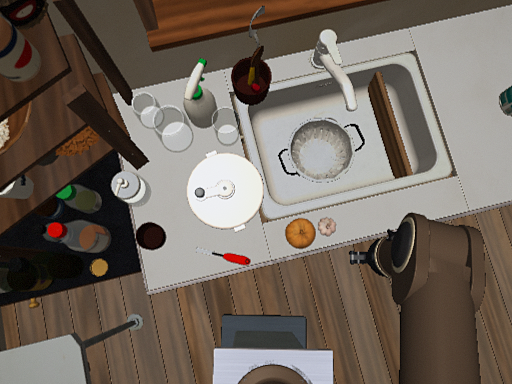

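The knob moved from crop (91,220) to (87,210), clockwise by about 6° beyond two turns. The lid and hub are unmoved, the bystanders are in place and the arm is clear.

```bash
python3 -c "
from workcell import arm, imaging, workorder, observe
print(workorder.job_done())"
```

```text
the job is handed in; nothing more can be done
None
```

The crank was pushed clockwise for two full turns plus about 6°, with force readings no higher than about 2.5 N; in the final pictures the spinner and everything else stand where they were, the arm is clear, and the job was handed in at about 18 s.

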